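# Gauge the drilled blocks and sort the blind ones out

### The job

Take the gauge pin out of its wooden foot and feel down the bore of every drilled block on the bench, pushing the dust disc down until it stops, to learn which bores go right through and which are blind. Set the blocks that are drilled through in the long tray and the blind ones in the short tray, flat on the tray floor, boss up. Hang the gauge pin through the eye of the steel bracket, handle resting on the eye.

Things in the scene. Friction and masses are not known exactly. Their poses are not given: they have to be found in the camera images.
- block_a: Loose drilled aluminium block, 0.24 to 0.39 kg; None if absent. Base 66 (x) x 42 (y) x 34 mm high, on it a central round boss 36 mm across, 12 mm high (46 mm in all). A vertical 16 mm bore opens in the boss. Origin: centre of the underside, z up along the bore. All look alike; some are drilled right through, in others the bore ends 20 mm above the underside.
- disc_a (a joint): How far (m) the black rubber dust disc in the bore of block_a has been pushed down. At 0, as found, its top lies 8 mm below the mouth of the bore. It slides stiffly (about 2 N) and stays where it is left. In a blind bore it stops after 14 mm (pin tip 22 mm below the mouth), in a through bore after 33 mm (pin tip 41 mm below the mouth).
- block_b: Loose drilled aluminium block, 0.24 to 0.39 kg; None if absent. Base 66 (x) x 42 (y) x 34 mm high, on it a central round boss 36 mm across, 12 mm high (46 mm in all). A vertical 16 mm bore opens in the boss. Origin: centre of the underside, z up along the bore. All look alike; some are drilled right through, in others the bore ends 20 mm above the underside.
- disc_b (a joint): How far (m) the black rubber dust disc in the bore of block_b has been pushed down. At 0, as found, its top lies 8 mm below the mouth of the bore. It slides stiffly (about 2 N) and stays where it is left. In a blind bore it stops after 14 mm (pin tip 22 mm below the mouth), in a through bore after 33 mm (pin tip 41 mm below the mouth).
- block_c: Loose drilled aluminium block, 0.24 to 0.39 kg; None if absent. Base 66 (x) x 42 (y) x 34 mm high, on it a central round boss 36 mm across, 12 mm high (46 mm in all). A vertical 16 mm bore opens in the boss. Origin: centre of the underside, z up along the bore. All look alike; some are drilled right through, in others the bore ends 20 mm above the underside.
- disc_c (a joint): How far (m) the black rubber dust disc in the bore of block_c has been pushed down. At 0, as found, its top lies 8 mm below the mouth of the bore. It slides stiffly (about 2 N) and stays where it is left. In a blind bore it stops after 14 mm (pin tip 22 mm below the mouth), in a through bore after 33 mm (pin tip 41 mm below the mouth).
- block_d: Loose drilled aluminium block, 0.24 to 0.39 kg; None if absent. Base 66 (x) x 42 (y) x 34 mm high, on it a central round boss 36 mm across, 12 mm high (46 mm in all). A vertical 16 mm bore opens in the boss. Origin: centre of the underside, z up along the bore. All look alike; some are drilled right through, in others the bore ends 20 mm above the underside.
- disc_d (a joint): How far (m) the black rubber dust disc in the bore of block_d has been pushed down. At 0, as found, its top lies 8 mm below the mouth of the bore. It slides stiffly (about 2 N) and stays where it is left. In a blind bore it stops after 14 mm (pin tip 22 mm below the mouth), in a through bore after 33 mm (pin tip 41 mm below the mouth).
- block_e: Loose drilled aluminium block, 0.24 to 0.39 kg; None if absent. Base 66 (x) x 42 (y) x 34 mm high, on it a central round boss 36 mm across, 12 mm high (46 mm in all). A vertical 16 mm bore opens in the boss. Origin: centre of the underside, z up along the bore. All look alike; some are drilled right through, in others the bore ends 20 mm above the underside.
- disc_e (a joint): How far (m) the black rubber dust disc in the bore of block_e has been pushed down. At 0, as found, its top lies 8 mm below the mouth of the bore. It slides stiffly (about 2 N) and stays where it is left. In a blind bore it stops after 14 mm (pin tip 22 mm below the mouth), in a through bore after 33 mm (pin tip 41 mm below the mouth).
- pin: Loose gauge pin, 0.11 kg: round steel rod 10 mm thick, 66 mm long with tapered tip, below a square dark wooden handle 24 x 24 x 45 mm tall. Origin: centre of the handle's underside; z up along the pin, x and y square to the handle's flat sides. At the start it stands in the foot, handle resting on the foot's top.
- pin_tip (a point): The lower end of the pin's rod, 66 mm below pin's origin.
- foot: Fixed wooden foot, 60 x 60 mm on a 90 x 90 mm sole, 70 mm high, with a 13 mm hole down its middle in which the pin stands at the start. Origin: centre of its underside.
- eye (a point): Centre of the upper face of the eye, 110 mm above the bench: a flat steel ring, 38 mm outside, 15 mm hole, 8 mm thick, open below, held out towards the robot by a fixed dark steel bracket whose post (14 mm square, no higher than the eye) stands 64 mm behind the hole along the point's +x. z up.
- long_tray_in (a point): Centre of the inner floor of the long fixed wooden tray, 256 (x) x 104 (y) mm outside; room for three blocks side by side, their long sides across the tray. Walls 4 mm thick, 16 mm high over the bench; floor 4 mm over the bench. x runs along its length. It may stand left or right.
- short_tray_in (a point): Centre of the inner floor of the short fixed wooden tray, 176 (x) x 104 (y) mm outside; room for two blocks side by side, their long sides across the tray. Walls 4 mm thick, 16 mm high over the bench; floor 4 mm over the bench. x runs along its length. It may stand left or right.
Things that resemble listed ones, but are neither listed nor needed, are in the scene too. What is shaped like the pin but turquoise is not meant.

How it is judged:
On the way, in this order (a step that is already met when the one before it is completed fails the run):
1. the gauge pin has been lifted out of the foot (height (world z) of pin_tip above 0.075 m), for 0.1 s.
2. the dust disc of every block present has been pushed down to its stop (value of joint each of disc_a, disc_c, disc_d above 0.027 m and value of joint each of disc_b, disc_e above 0.008 m), for 0.1 s.
At the end, for the whole second after the job is handed in: Every disc is down at its stop (within 6 mm); through-drilled blocks stand flat on the floor of the long tray, blind ones in the short tray (0.1 rad, 6 mm); the pin hangs upright (0.12 rad) in the eye, handle's underside on it (5 mm high, 6 mm sideways); all at rest (all of step 2 and x of block_a in the frame of long_tray_in between -0.108 and 0.108 m and y of block_a in the frame of long_tray_in between -0.045 and 0.045 m and z of block_a in the frame of long_tray_in between -0.004 and 0.006 m and angle between each of block_a, block_b, block_c, block_d, block_e's own z axis and vertical below 0.1 rad and linear speed of each of block_a, block_b, block_c, block_d, block_e, pin below 0.02 m/s and x of block_b in the frame of short_tray_in between -0.07 and 0.07 m and y of block_b in the frame of short_tray_in between -0.045 and 0.045 m and z of block_b in the frame of short_tray_in between -0.004 and 0.006 m and x of block_c in the frame of long_tray_in between -0.108 and 0.108 m and y of block_c in the frame of long_tray_in between -0.045 and 0.045 m and z of block_c in the frame of long_tray_in between -0.004 and 0.006 m and x of block_d in the frame of long_tray_in between -0.108 and 0.108 m and y of block_d in the frame of long_tray_in between -0.045 and 0.045 m and z of block_d in the frame of long_tray_in between -0.004 and 0.006 m and x of block_e in the frame of short_tray_in between -0.07 and 0.07 m and y of block_e in the frame of short_tray_in between -0.045 and 0.045 m and z of block_e in the frame of short_tray_in between -0.004 and 0.006 m and horizontal distance between pin and eye below 0.006 m and z of pin in the frame of eye between -0.005 and 0.005 m and angle between pin's own z axis and vertical below 0.12 rad); the robot touches nothing.
Of block_a, block_b, block_c, block_d, block_e only 4 to 5 are there at a start; the rules pass over those that are not, and their reading is None.
At some moment in a run one of block_a, block_b, block_c, block_d, block_e may be knocked a few centimetres aside while the robot is not near it.
It also fails if it takes over 210 s, if anything falls off the work surface, if the arm or the gripper's body presses on something with over 40 N, if the wrist force passes 120 N, or if a joint passes its speed limit or range.

### The arm

A 6-joint arm with a two-finger parallel gripper is mounted at the origin on a cart in front of the work surface, level with it; the furniture and walls round the work are solid. World frame = base frame: x ahead of the robot, y to its left, z up, the work surface at z = 0. Lengths are in m, angles in rad, forces in N, time in s.
With the tool pointing down it reaches from about 0.325 to 0.775 m from the base axis. Payload 5.5 kg.
Tool frame: the origin (TCP) lies at the very end of the fingers, on their centre line; the grasp point (between the pads) lies 19 mm behind it (grip_point_offset is the distance from the TCP to the grasp point, in m); z points along the fingers, y is the direction in which the jaws open and shut (so a half turn about z gives the same grasp; the last joint's range is limited). The gripper opens to 85 mm and grips with 20 to 120 N. Pads are 22 mm wide; open, the fingers measure 114 mm over their backs; the gripper's body (76 mm by 85 mm) begins 54 mm behind the grasp point. The pads swing forward as they close: fully open they stand 13 mm farther back than shut.
Start: joints at [-1.319, 0.091, 1.231, -0, 1.82, -0.057], TCP at [0.182, -0.572, 0.231] pointing down, gripper open.
Joint ranges: [-2.87, 2.87], [-0.86, 2.18], [0.17, 2.46], [-1.51, 4.65], [0.06, 2.69], [-2.65, 2.65]. Speed limits (rad/s): [2.57, 2.57, 3.01, 3.14, 3.14, 3.14].

### API

Orientations are given as a unit quaternion [w, x, y, z].
In Python, from station import * gives the robot as it stands.
- The arm moves only by the tool step_arm, never from a script. Its argument "series" is a list that holds one entry, the list of rows, each a list of 7 numbers: the shift along the world's x, y, z in m, then the turn, a rotation vector about the world's x, y, z in degrees, then the closure in counts, from 0 (fully open) to 255 (shut). A call has 1 to 20 rows; each row is the pose to reach, as a shift and turn from the pose commanded when the call began; what a row does not reach only later rows make up. A row lasts 1/8 s, in which the tool goes at most 62.5 mm and 10.7 degrees, less where a joint would pass 70% of its speed; a pose out of reach is approached as far as the arm can. A call with a gripper value outside its range is refused whole. The fingers move at their own pace and stop on an object; "squeeze" is the grip in N (left out, the last holds). Time passes only in rows, so rows that repeat a pose let the fingers close. It gives the time, the measured TCP pose, the force and the opening at its end, in the units of the state.
- state(): the state, without advancing time (a new reading comes with each control period).
- get_image(name): name is "scene" or "top"; returns (picture, depth): 400x640x3 uint8, red, green, blue; 400x640 float32, m along the optical axis (not along the pixel's ray), 0 where there is no reading.
- get_calibration(name): a dict with "mtx" (3x3 intrinsics, pixels), "rvec" (rotation vector, rad) and "tvec" (3), from world to camera coordinates, as OpenCV has them. Camera axes: x right, y down, z forward; pixel columns grow to the right and rows downward; lengths in m; the calibration is good to about 2 mm. A picture is of the moment at which its call begins. get_calibration takes no time and is no camera call.
- close_job(): hands the job in, once; it reports no verdict.
Trained networks look in the newest picture that a camera, given by its name, has taken for a name from the list of things; names that differ only in an ending like _2 or _b are one class to them, and where a whole thing is asked for, a point or a joint stands for the part that bears it (a point fixed in the world has none). Each returns a list of dicts, best first, with "score" (0 to 1); they miss things now and then, are a little off and sometimes report something else, mostly with a low value. They report only what shows in the picture. A call takes as long as a camera call. They do not tell look-alikes from the thing itself.
- find_in(camera, label): "position" ([column, row] in pixels, amid what is visible of it).
- masks_of(camera, label): "region" (400x640 bool, what is visible of it) and "position" ([column, row] in pixels, amid what is visible of it).
- mark_of(camera, label): "position" ([column, row] in pixels: a listed point, or the origin of a listed thing).
The state is a dict: "time": time; "q": joint angles; "joint_velocities": joint speeds; "effort": joint torques, N m; "position": TCP position; "ee_rot": TCP orientation; "force": force on the tool from outside, world axes, zero at the start; "torque": the same for the moment, N m; "gripper_width": opening from 0.0 (shut) to 1.0 (fully open).
Only numpy, scipy, OpenCV 4.12 (cv2) and the standard library are available. Lean on these libraries where they do the work, as an engineer would, in place of code of your own. Each camera call takes 0.05 s, during which the arm holds its last target. There are 200 camera calls.

## Working session

There is one attempt and no reset: what is moved stays moved. The work goes in short steps, Python scripts to look and compute and a tool call to move; the robot and the scene stay as the last step left them, time stands still between calls to the robot, and variables do not carry over. Pictures are saved under pics/ and viewed, about 12 in all and at most 16, crops included, and the job is handed in when it is done.

Besides the shell and the picture viewer there is one more tool, called after ">>>" as name(argument=value, ...), one argument or row to a line, values as JSON. step_arm: Moves the arm, as the interface text tells. Its arguments: {"type":"object","properties":{"series":{"type":"array"},"squeeze":{"type":"number"}},"required":["series"]}

```bash
ls; mkdir -p pics; cat > h.py <<'E'
from station import *
import numpy as np, cv2
def cam(n):
    c=get_calibration(n); R=cv2.Rodrigues(np.array(c["rvec"],float))[0]; return np.array(c["mtx"],float),R,np.array(c["tvec"],float).ravel()
def ray(n,px):
    K,R,t=cam(n); o=-R.T@t; d=R.T@np.linalg.inv(K)@np.array([px[0],px[1],1.]); return o,d
def at_z(n,px,z):
    o,d=ray(n,px); return o+d*(z-o[2])/d[2]
def cloud(n,dep):
    K,R,t=cam(n); v,u=np.mgrid[:400,:640]; p=np.stack([(u-K[0,2])/K[0,0]*dep,(v-K[1,2])/K[1,1]*dep,dep],-1); w=(p-t)@R; w[dep==0]=np.nan; return w
def save(name,im,crop=None,k=1):
    if crop: im=im[crop[1]:crop[3],crop[0]:crop[2]]
    im=cv2.resize(im,None,fx=k,fy=k,interpolation=cv2.INTER_CUBIC) if k!=1 else im
    cv2.imwrite('pics/'+name,im[:,:,::-1])
E
python3 - <<'E'
from h import *
s=state(); print(s)
for n in("top","scene"):
    im,d=get_image(n); save(n+'0.png',im); K,R,t=cam(n); print(n,K.tolist(),-R.T@t,R[2]); np.save(n+'0.npy',d)
    for l in("block_a","pin","foot","eye","long_tray_in","short_tray_in"):
        for f in mark_of(n,l): print(l,np.round(f["score"],2),np.round(f["position"],1), at_z(n,f["position"],{"block_a":0,"pin":.07,"foot":0,"eye":.11}.get(l,.004)).round(3))
E
```

```text
pics
{'time': 0.0, 'q': array([-1.31868853e+00,  9.18644953e-02,  1.23189901e+00,  7.36784436e-06,
        1.81979578e+00, -5.66939985e-02]), 'joint_velocities': array([-0.00017336, -0.00121621,  0.00023408, -0.00064744, -0.00163352,
       -0.00078163]), 'effort': array([-1.53788633e-04, -4.58744788e+01, -4.18021309e+01, -1.67796206e-04,
        1.17222863e-02,  4.67476564e-07]), 'position': array([ 0.1822833 , -0.57134152,  0.23014008]), 'ee_rot': array([-9.78975159e-04,  9.88103226e-01,  1.53788969e-01, -9.23698660e-05]), 'force': array([0.28790224, 0.36636348, 1.14209206]), 'torque': array([-0.01335368, -0.00438593, -0.05411089]), 'gripper_width': 1.0007644570944052}
top [[365.33345412367464, 0.0, 322.28552620370687], [0.0, 365.33345412367464, 200.56428968395142], [0.0, 0.0, 1.0]] [ 0.46140572 -0.00202775  1.18566611] [ 0.10542588  0.00355856 -0.9944208 ]
block_a 0.84 [358.2 253.8] [ 0.418 -0.118  0.   ]
block_a 0.65 [311.1 250.8] [0.424 0.034 0.   ]
block_a 0.55 [328.1 210.2] [ 0.556 -0.018  0.   ]
block_a 0.55 [290.5 209.3] [0.556 0.105 0.   ]
pin 0.57 [440.9 164.3] [ 0.703 -0.
[... 494 characters left out ...]
.68936596 -0.4307648  -0.58242275]
block_a 0.95 [323.5 226.9] [ 0.572 -0.028  0.   ]
block_a 0.91 [333.2 266.8] [0.425 0.037 0.   ]
block_a 0.77 [284.1 245.7] [0.563 0.101 0.   ]
block_a 0.73 [379.2 246.4] [ 0.422 -0.106  0.   ]
block_a 0.59 [370.9 189.6] [ 0.645 -0.25   0.   ]
pin 0.75 [372.9 187.6] [ 0.57  -0.195  0.07 ]
pin 0.66 [404.9 209.9] [ 0.439 -0.2    0.07 ]
pin 0.65 [376.6 165.4] [ 0.661 -0.28   0.07 ]
pin 0.53 [208.8 297.5] [0.433 0.345 0.07 ]
pin 0.52 [383.4 154.6] [ 0.701 -0.34   0.07 ]
foot 0.85 [367.  210.2] [ 0.566 -0.175  0.   ]
eye 0.82 [223.4 203.7] [0.678 0.207 0.11 ]
long_tray_in 0.72 [209.8 299.1] [0.49  0.333 0.004]
short_tray_in 0.55 [224.9 202.6] [0.829 0.158 0.004]
```

```bash
python3 - <<'E'
import cv2
a=cv2.imread('pics/top0.png');b=cv2.imread('pics/scene0.png')
cv2.imwrite('pics/top0b.png',cv2.resize(a[110:300,160:480],None,fx=2.5,fy=2.5,interpolation=2));cv2.imwrite('pics/scene0b.png',cv2.resize(b[110:350,130:450],None,fx=2.5,fy=2.5,interpolation=2))
E
```

```text
(no output)
```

View pics/top0b.png

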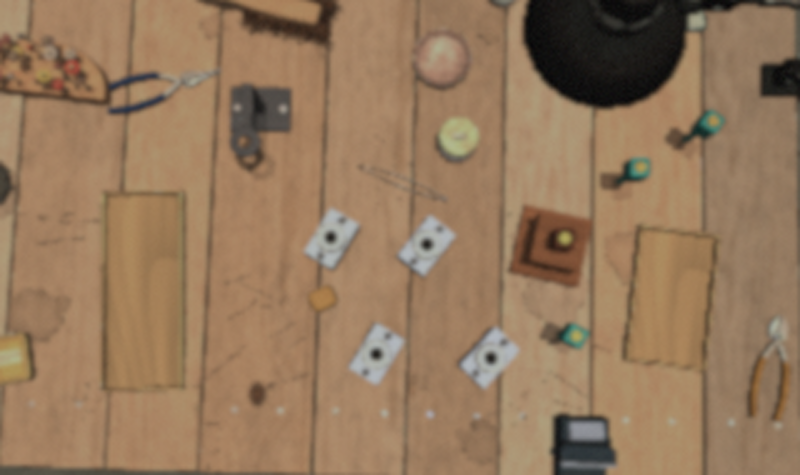

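View pics/scene0b.png

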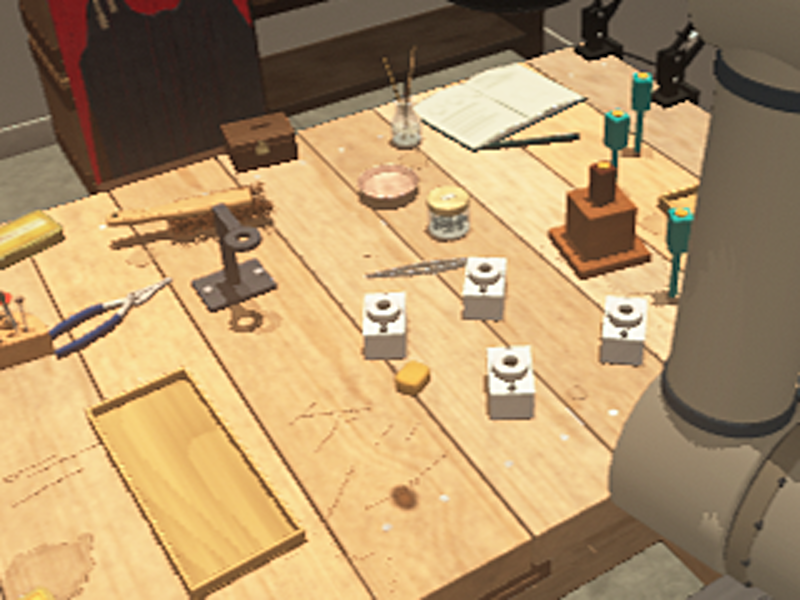

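The pictures show four white blocks, at top-view crop pixels (332,238), (427,245), (376,353) and (489,358). The brown foot holding the pin with its dark wooden handle is at about (560,240). The pin look-alikes are the turquoise ones at crop (638,168), (710,122) and (573,335). I choose the brown handle in the foot. The long tray is on the left and the short tray on the right.

```bash
cat >> h.py <<'E'
def rect(P):
    (c,s,a)=cv2.minAreaRect((P[:,:2]*1000).astype(np.float32)); 
    if s[0]<s[1]: s=(s[1],s[0]); a-=90
    return np.round(c,1),np.round(s,1),round((a+90)%180-90,1)   # centre mm, (long,short) mm, long-side yaw deg
def blocks(W,cs):
    for c in cs:
        m=(np.hypot(W[...,0]-c[0],W[...,1]-c[1])<.06)&(W[...,2]>.028)&(W[...,2]<.06); P=W[m]
        T=P[P[:,2]>.041]
        print(c,'n',len(P),rect(P),'boss',len(T),((T.max(0)+T.min(0))/2*1000).round(1) if len(T) else '', 'zb',np.median(P[P[:,2]<.04][:,2]).round(4),'boss z',np.median(T[:,2]).round(4) if len(T) else '')
E
python3 - <<'E'
from h import *
B=[(.565,.105),(.56,-.02),(.425,.035),(.42,-.112)]
for n in("top","scene"):
    W=cloud(n,np.load(n+'0.npy')); print(n); blocks(W,B)
    def z(name,c,r,lo,hi):
        P=W[(np.hypot(W[...,0]-c[0],W[...,1]-c[1])<r)&(W[...,2]>lo)&(W[...,2]<hi)]
        if len(P)>3: print(name,len(P),rect(P),np.median(P[:,2]).round(4))
    z('foot',(.57,-.18),.08,.06,.08); z('handle',(.575,-.185),.06,.095,.13)
    z('sole',(.57,-.18),.08,.008,.04)
    z('bracket',(.68,.2),.09,.095,.13); z('eyebase',(.7,.18),.1,.003,.05)
    z('ltray',(.486,.337),.18,.011,.022); z('stray',(.48,-.33),.14,.011,.022)
    z('ltrayfl',(.486,.337),.18,.0025,.007); z('strayfl',(.48,-.33),.14,.0025,.007)
    P=W[(np.hypot(W[...,0]-.7,W[...,1]-.18)<.1)&(W[...,2]>.09)&(W[...,2]<.13)]; print((P*1000).round(0).astype(int)[::1].tolist()[:60])
E
```

```text
top
(0.565, 0.105) n 276 (array([567.4,  96.4]), array([65.2, 42.2]), -29.2) boss 86 [569.3  96.5  45.9] zb 0.0348 boss z 0.0461
(0.56, -0.02) n 276 (array([561.7, -24.2]), array([65.8, 41.8]), -37.0) boss 86 [558.  -24.2  46.3] zb 0.0348 boss z 0.0464
(0.425, 0.035) n 286 (array([424. ,  34.8]), array([65.9, 41.8]), -29.5) boss 83 [424.5  34.2  46.1] zb 0.035 boss z 0.046
(0.42, -0.112) n 289 (array([ 423.4, -107. ]), array([65.9, 42.1]), -41.2) boss 89 [ 423.7 -106.4   46.8] zb 0.0347 boss z 0.0468
foot 310 (array([ 567.4, -185.3]), array([60.6, 60.4]), 79.1) 0.0704
handle 77 (array([ 567.2, -184. ]), array([23.7, 23.1]), 0.8) 0.1158
sole 358 (array([ 569.2, -177.1]), array([106.5,  90.2]), 78.9) 0.0128
bracket 195 (array([700.2, 197.2]), array([89.8, 35.5]), -0.6) 0.1102
eyebase 663 (array([700.5, 180. ]), array([193.6, 191.9]), 68.5) 0.0055
ltray 449 (array([493.3, 397.9]), array([256.2, 224.5]), 3.0) 0.0167
stray 317 (array([ 506.9, -332.1]), array([271. , 175.7]), 83.6) 0.0151
ltrayfl 2982 (array([487.2, 334.1]), array([356.3, 351.6]), 23.4) 0.0041
strayfl 1783 (array([ 477.2, 
[... 2532 characters left out ...]
04, 109], [727, 203, 111], [724, 201, 112], [726, 198, 109], [722, 196, 111], [733, 209, 107], [729, 208, 108], [723, 207, 111], [722, 205, 111], [722, 202, 110], [719, 200, 111], [720, 197, 109], [718, 195, 110], [737, 209, 101], [728, 209, 106], [722, 208, 109], [718, 206, 111], [715, 204, 112], [717, 201, 109], [711, 200, 112], [715, 197, 109], [742, 208, 94], [731, 208, 101], [721, 208, 107], [715, 207, 110], [714, 205, 109], [714, 203, 109], [710, 201, 110], [709, 199, 110], [708, 196, 110], [740, 209, 93], [734, 208, 96], [731, 206, 97], [713, 208, 108], [708, 207, 110], [707, 205, 111], [705, 203, 111], [702, 201, 112], [701, 199, 111], [703, 196, 109], [733, 209, 93], [731, 207, 93]]
```

```bash
python3 - <<'E'
import cv2,numpy as np
a=cv2.imread('pics/top0.png');b=cv2.imread('pics/scene0.png')
x=cv2.resize(a[140:200,230:320],(720,480),interpolation=2)[:,:390]
def c(i,x0,y0,x1,y1): return cv2.resize(i[y0:y1,x0:x1],(390,290),interpolation=2)
g=np.vstack([np.hstack([c(a,235,135,295,180),c(b,200,180,260,225)]),np.hstack([c(a,355,185,415,230),c(b,345,165,405,210)])])
cv2.imwrite('pics/close0.png',g)
E
```

```text
(no output)
```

View pics/close0.png

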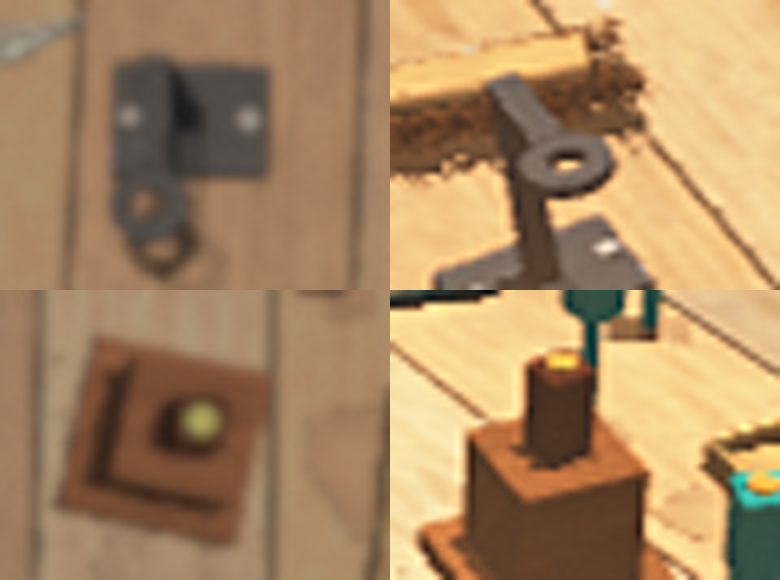

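```bash
python3 - <<'E'
from h import *
W=cloud('top',np.load('top0.npy'))
P=W[(W[...,2]>.09)&np.isfinite(W[...,2])]
from scipy.ndimage import label
L,n=label((W[...,2]>.06)); 
for i in range(1,n+1):
    Q=W[L==i]
    if len(Q)>8: print(len(Q),'min',Q.min(0).round(2),'max',Q.max(0).round(2))
for n in("top","scene"):
    W=cloud(n,np.load(n+'0.npy')); print(n)
    for nm,c,hx,hy in(('long',(.487,.337),.16,.07),('short',(.47,-.33),.12,.075)):
        m=(abs(W[...,0]-c[0])<hx)&(abs(W[...,1]-c[1])<hy)&(W[...,2]>.010)&(W[...,2]<.02); print(nm,m.sum(),rect(W[m]),W[m].min(0).round(3),W[m].max(0).round(3))
    m=(W[...,0]<.692)&(W[...,0]>.64)&(abs(W[...,1]-.2)<.035)&(W[...,2]>.1)&(W[...,2]<.12)
    P=W[m]; print('ring',cv2.minEnclosingCircle((P[:,:2]*1000).astype(np.float32)))
    m=(W[...,0]<.75)&(W[...,0]>.64)&(abs(W[...,1]-.2)<.035)&(W[...,2]>.105)&(W[...,2]<.12)
    print('bracket',rect(W[m]))
E
```

```text
8464 min [ 0.87 -0.73  0.06] max [ 1.03 -0.06  0.51]
389 min [0.94 0.87 0.06] max [1.01 1.03 0.15]
109 min [0.91 0.92 0.06] max [0.94 0.96 0.14]
48 min [0.91 0.97 0.1 ] max [0.93 0.99 0.14]
40 min [0.92 0.89 0.06] max [0.94 0.91 0.1 ]
10 min [0.93 0.88 0.07] max [0.94 0.89 0.09]
19 min [0.93 0.87 0.06] max [0.94 0.88 0.07]
23 min [0.9  1.   0.08] max [0.91 1.01 0.1 ]
6817 min [ 0.69 -0.75  0.06] max [ 0.86 -0.11  0.47]
28 min [ 0.9  -0.12  0.06] max [ 0.92 -0.1   0.13]
9 min [ 0.91 -0.14  0.11] max [ 0.92 -0.13  0.13]
10 min [ 0.89 -0.13  0.06] max [ 0.9  -0.11  0.07]
9 min [0.8  0.48 0.07] max [0.81 0.49 0.09]
47 min [0.78 0.44 0.07] max [0.81 0.47 0.08]
38 min [0.78 0.52 0.06] max [0.81 0.54 0.08]
29 min [0.77 0.49 0.06] max [0.8  0.5  0.08]
10 min [0.79 0.43 0.06] max [0.8  0.44 0.07]
32 min [0.76 0.42 0.06] max [0.79 0.44 0.07]
10 min [0.76 0.6  0.06] max [0.77 0.62 0.07]
16 min [0.75 0.54 0.07] max [0.77 0.55 0.09]
26 min [0.75 0.52 0.06] max [0.77 0.53 0.07]
579 min [0.68 0.71 0.06] max [0.75 0.8  0.1 ]
28 min [0.75 0.45 0.06] max [0.77 0.47 0.08]
11 min [0.74 0.68 0.06] max [0
[... 682 characters left out ...]
0.24 -0.37  0.57]
top
long 348 (array([496.4, 338.6]), array([256.2, 105.6]), 3.0) [0.367 0.28  0.01 ] [0.624 0.396 0.02 ]
short 243 (array([ 505.7, -341.4]), array([175.7, 105.4]), -6.3) [ 0.413 -0.402  0.01 ] [ 0.589 -0.28   0.02 ]
ring ((673.4133911132812, 198.2080841064453), 18.625999450683594)
bracket (array([699.4, 193.6]), array([88.6, 35.7]), -10.0)
scene
long 617 (array([496.5, 341.9]), array([261.2, 104.4]), 3.0) [0.364 0.284 0.01 ] [0.627 0.4   0.019]
short 18 (array([ 587.4, -320.5]), array([59.3, 15.7]), -72.9) [ 0.571 -0.351  0.01 ] [ 0.59  -0.293  0.019]
ring ((673.5892944335938, 201.2150115966797), 20.474885940551758)
bracket (array([696.7, 206.6]), array([88.3, 37.6]), 12.9)
```

>>> step_arm(
  series=[
    [[0.1, 0.1, 0.0, 0, 0, 15, 0], [0.2, 0.2, 0.0, 0, 0, 30, 0], [0.3, 0.3, 0, 0, 0, 46, 0], [0.385, 0.388, 0, 0, 0, 61.4, 0], [0.385, 0.388, 0, 0, 0, 61.4, 0], [0.385, 0.388, 0, 0, 0, 61.4, 0], [0.385, 0.388, 0, 0, 0, 61.4, 0], [0.385, 0.388, 0, 0, 0, 61.4, 0], [0.385, 0.388, 0, 0, 0, 61.4, 0], [0.385, 0.388, 0, 0, 0, 61.4, 0], [0.385, 0.388, 0, 0, 0, 61.4, 0], [0.385, 0.388, 0, 0, 0, 61.4, 0], [0.385, 0.388, -0.06, 0, 0, 61.4, 0], [0.385, 0.388, -0.06, 0, 0, 61.4, 0], [0.385, 0.388, -0.06, 0, 0, 61.4, 0]],
  ],
  squeeze=50,
)

```text
time: 2.58
position: [0.5675, -0.1845, 0.1735]
ee_rot: [0.001, 0.771, 0.636, 0.0]
force: [0.5, 0.0, 0.5]
gripper_width: 0.997
```

>>> step_arm(
  series=[
    [[0, 0.001, -0.05, 0, 0, 0, 0], [0, 0.001, -0.08, 0, 0, 0, 0], [0, 0.001, -0.092, 0, 0, 0, 0], [0, 0.001, -0.092, 0, 0, 0, 0], [0, 0.001, -0.092, 0, 0, 0, 60], [0, 0.001, -0.092, 0, 0, 0, 120], [0, 0.001, -0.092, 0, 0, 0, 160], [0, 0.001, -0.092, 0, 0, 0, 200], [0, 0.001, -0.092, 0, 0, 0, 255], [0, 0.001, -0.092, 0, 0, 0, 255], [0, 0.001, -0.092, 0, 0, 0, 255], [0, 0.001, -0.092, 0, 0, 0, 255]],
  ],
)

```text
time: 4.08
position: [0.5677, -0.1827, 0.08]
ee_rot: [0.0, 0.771, 0.637, 0.0]
force: [-0.7, 0.6, 5.3]
gripper_width: 0.277
```

>>> step_arm(
  series=[
    [[0, 0, 0.03, 0, 0, 0, 255], [0, 0, 0.06, 0, 0, 0, 255], [0, 0, 0.09, 0, 0, 0, 255], [0, 0, 0.1, 0, 0, 0, 255], [0, 0.05, 0.1, 0, 0, 0, 255], [-0.006, 0.1, 0.1, 0, 0, 0, 255], [-0.006, 0.161, 0.1, 0, 0, 0, 255], [-0.006, 0.161, 0.1, 0, 0, 0, 255], [-0.006, 0.161, 0.1, 0, 0, 0, 255], [-0.006, 0.161, 0.1, 0, 0, 0, 255]],
  ],
)

```text
time: 5.32
position: [0.5612, -0.0229, 0.1785]
ee_rot: [-0.0, 0.772, 0.636, -0.001]
force: [-0.6, -0.6, -0.8]
gripper_width: 0.28
```

```bash
cat > pinlook.py <<'E'
from h import *
import sys
tag=sys.argv[1]; s=state(); p=s["position"]; print(s["time"],p.round(4),s["force"].round(1),s["gripper_width"])
ims=[]
for n in("scene","top"):
    im,d=get_image(n); W=cloud(n,d); np.save(f'{n}_{tag}.npy',d)
    m=(np.hypot(W[...,0]-p[0],W[...,1]-p[1])<.022)&(W[...,2]<p[2]-.012)&(W[...,2]>p[2]-.07); P=W[m]
    if len(P): print(n,'rod pts',len(P),'mean',P.mean(0).round(4),'zmin',P[:,2].min().round(4))
    for f in mark_of(n,'pin_tip')[:5]+mark_of(n,'pin')[:5]: print(n,f["score"].__round__(2),np.round(f["position"],1),at_z(n,f["position"],p[2]-.075).round(4),at_z(n,f["position"],p[2]-.009).round(4))
    K,R,t=cam(n); c=K@(R@(p-[0,0,.06])+t); u,v=(c[:2]/c[2]).astype(int); ims.append(cv2.resize(im[v-33:v+33,u-33:u+33],(396,396),interpolation=cv2.INTER_CUBIC))
save(tag+'.png',np.hstack(ims))
E
python3 pinlook.py held
```

```text
5.325 [ 0.5612 -0.0229  0.1785] [-0.6 -0.6 -0.8] 0.280055486677506
scene rod pts 62 mean [ 0.5583 -0.0209  0.1359] zmin 0.1089
scene 0.64 [398.3 230.5] [ 0.353  -0.1004  0.1035] [ 0.2946 -0.0433  0.1695]
scene 0.52 [381.7 169.9] [ 0.5895 -0.2402  0.1035] [ 0.5074 -0.1691  0.1695]
scene 0.51 [324.7 200.5] [ 0.5531 -0.0217  0.1035] [0.4747 0.0275 0.1695]
scene 0.5 [375.5 184.6] [ 0.5388 -0.1779  0.1035] [ 0.4618 -0.113   0.1695]
scene 0.63 [400.6 209.8] [ 0.4126 -0.1589  0.1035] [ 0.3482 -0.0959  0.1695]
scene 0.54 [324.6 180.3] [ 0.6349 -0.0739  0.1035] [ 0.5483 -0.0194  0.1695]
scene 0.54 [389.4 154.4] [ 0.647  -0.3163  0.1035] [ 0.5592 -0.2376  0.1695]
scene 0.52 [376.3 165.4] [ 0.618  -0.243   0.1035] [ 0.5331 -0.1716  0.1695]
scene 0.29 [206.7 302.7] [0.3904 0.3595 0.1035] [0.3282 0.3706 0.1695]
top 0.58 [433.2 166.6] [ 0.6882 -0.3287  0.1035] [ 0.6744 -0.3088  0.1695]
top 0.56 [407.4 181.7] [ 0.6401 -0.2513  0.1035] [ 0.6292 -0.2361  0.1695]
top 0.44 [384.9 244.4] [ 0.4517 -0.1859  0.1035] [ 0.4523 -0.1747  0.1695]
top 0.61 [439.5 165.7] [ 0.6915 -0.3477  0.1035] [ 0.6775 -0.3266  0.1695]
top 0.54 [387.7 246.1] [ 0.447  -0.1942  0.1035] [ 0.4479 -0.1824  0.1695]
top 0.44 [414.2 181.3] [ 0.6419 -0.2717  0.1035] [ 0.6309 -0.2553  0.1695]
```

View pics/held.png

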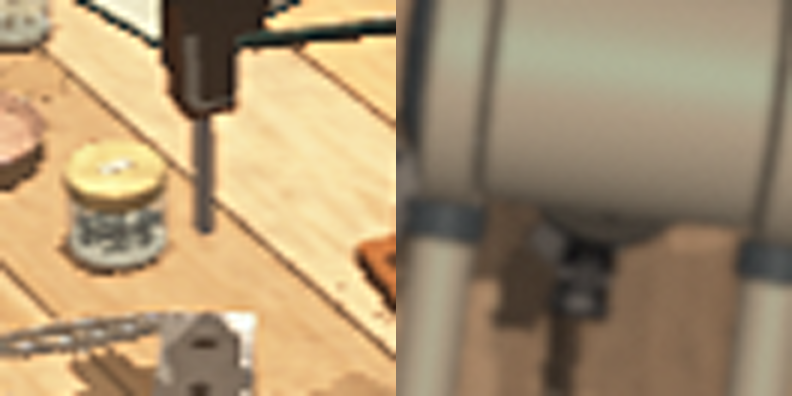

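The scene view shows the pin hanging upright in the grip over the far-right block, and its rod agrees with the TCP to about 1 mm. I'll feel this block now.

>>> step_arm(
  series=[
    [[0, 0.0015, -0.03, 0, 0, 0, 255], [0, 0.0015, -0.05, 0, 0, 0, 255], [0, 0.0015, -0.056, 0, 0, 0, 255], [0, 0.0015, -0.06, 0, 0, 0, 255], [0, 0.0015, -0.064, 0, 0, 0, 255], [0, 0.0015, -0.064, 0, 0, 0, 255]],
  ],
)

```text
time: 6.38
position: [0.5615, -0.0202, 0.1156]
ee_rot: [0.0, 0.771, 0.637, 0.0]
force: [-0.7, 0.3, -1.6]
gripper_width: 0.282
```

>>> step_arm(
  series=[
    [[0, 0, -0.005, 0, 0, 0, 255], [0, 0, -0.009, 0, 0, 0, 255], [0, 0, -0.013, 0, 0, 0, 255], [0, 0, -0.016, 0, 0, 0, 255], [0, 0, -0.019, 0, 0, 0, 255], [0, 0, -0.021, 0, 0, 0, 255], [0, 0, -0.021, 0, 0, 0, 255]],
  ],
)

```text
time: 7.25
position: [0.561, -0.0201, 0.0938]
ee_rot: [-0.0, 0.771, 0.637, -0.0]
force: [-0.3, 0.6, -0.3]
gripper_width: 0.282
```

>>> step_arm(
  series=[
    [[0, 0, -0.005, 0, 0, 0, 255], [0, 0, -0.009, 0, 0, 0, 255], [0, 0, -0.012, 0, 0, 0, 255], [0, 0, -0.014, 0, 0, 0, 255], [0, 0, -0.0155, 0, 0, 0, 255], [0, 0, -0.0165, 0, 0, 0, 255]],
  ],
)

```text
time: 8.0
position: [0.5617, -0.0198, 0.0805]
ee_rot: [0.0, 0.771, 0.637, 0.001]
force: [-4.4, 2.1, 14.9]
gripper_width: 0.279
```

Through (block at (.561,-.022)). Next is the far-left block.

>>> step_arm(
  series=[
    [[0, 0, 0.03, 0, 0, 0, 255], [0, 0, 0.056, 0, 0, 0, 255], [0, 0, 0.056, 0, 0, 0, 255], [0.003, 0.06, 0.056, 0, 0, 0, 255], [0.0065, 0.12, 0.056, 0, 0, 0, 255], [0.0065, 0.12, 0.056, 0, 0, 0, 255], [0.0065, 0.12, 0.056, 0, 0, 0, 255], [0.0065, 0.12, 0.047, 0, 0, 0, 255], [0.0065, 0.12, 0.041, 0, 0, 0, 255], [0.0065, 0.12, 0.036, 0, 0, 0, 255], [0.0065, 0.12, 0.036, 0, 0, 0, 255]],
  ],
)

```text
time: 9.38
position: [0.5677, 0.0994, 0.1132]
ee_rot: [-0.0, 0.771, 0.636, -0.0]
force: [0.6, 0.2, -0.5]
gripper_width: 0.281
```

>>> step_arm(
  series=[
    [[0, 0, -0.005, 0, 0, 0, 255], [0, 0, -0.009, 0, 0, 0, 255], [0, 0, -0.012, 0, 0, 0, 255], [0, 0, -0.014, 0, 0, 0, 255], [0, 0, -0.016, 0, 0, 0, 255], [0, 0, -0.017, 0, 0, 0, 255]],
  ],
)

```text
time: 10.12
position: [0.568, 0.0998, 0.0967]
ee_rot: [0.0, 0.771, 0.637, 0.0]
force: [1.2, -0.9, 1.4]
gripper_width: 0.277
```

>>> step_arm(
  series=[
    [[0, 0, -0.003, 0, 0, 0, 255], [0, 0, -0.006, 0, 0, 0, 255], [0, 0, -0.01, 0, 0, 0, 255], [0, 0, -0.013, 0, 0, 0, 255], [0, 0, -0.016, 0, 0, 0, 255], [0, 0, -0.0175, 0, 0, 0, 255], [0, 0, -0.018, 0, 0, 0, 255]],
  ],
)

```text
time: 11.0
position: [0.5682, 0.1002, 0.0807]
ee_rot: [0.0, 0.771, 0.637, 0.001]
force: [-2.0, -0.8, 10.3]
gripper_width: 0.275
```

>>> step_arm(
  series=[
    [[0, 0, 0.03, 0, 0, 0, 255], [0, 0, 0.056, 0, 0, 0, 255], [0, 0, 0.056, 0, 0, 0, 255], [-0.05, -0.02, 0.056, 0, 0, 0, 255], [-0.1, -0.04, 0.056, 0, 0, 0, 255], [-0.1445, -0.062, 0.056, 0, 0, 0, 255], [-0.1445, -0.062, 0.056, 0, 0, 0, 255], [-0.1445, -0.062, 0.056, 0, 0, 0, 255], [-0.1445, -0.062, 0.047, 0, 0, 0, 255], [-0.1445, -0.062, 0.041, 0, 0, 0, 255], [-0.1445, -0.062, 0.036, 0, 0, 0, 255], [-0.1445, -0.062, 0.036, 0, 0, 0, 255]],
  ],
)

```text
time: 12.5
position: [0.4232, 0.038, 0.1141]
ee_rot: [-0.0, 0.771, 0.637, -0.001]
force: [0.3, 0.1, -0.9]
gripper_width: 0.28
```

>>> step_arm(
  series=[
    [[0, 0, -0.005, 0, 0, 0, 255], [0, 0, -0.009, 0, 0, 0, 255], [0, 0, -0.012, 0, 0, 0, 255], [0, 0, -0.014, 0, 0, 0, 255], [0, 0, -0.015, 0, 0, 0, 255], [0, 0, -0.016, 0, 0, 0, 255]],
  ],
)

```text
time: 13.25
position: [0.4237, 0.0379, 0.0997]
ee_rot: [0.0, 0.771, 0.637, 0.001]
force: [-0.9, 0.8, 8.8]
gripper_width: 0.276
```

>>> step_arm(
  series=[
    [[0, 0, -0.001, 0, 0, 0, 255], [0, 0, -0.002, 0, 0, 0, 255], [0, 0, -0.002, 0, 0, 0, 255]],
  ],
)

```text
time: 13.62
position: [0.424, 0.0381, 0.0995]
ee_rot: [0.001, 0.771, 0.637, 0.001]
force: [-3.2, 1.1, 12.2]
gripper_width: 0.284
```

Blind. The near-right block is next.

>>> step_arm(
  series=[
    [[0, 0, 0.02, 0, 0, 0, 255], [0, 0, 0.04, 0, 0, 0, 255], [0, 0, 0.04, 0, 0, 0, 255], [0, -0.05, 0.04, 0, 0, 0, 255], [0, -0.1, 0.04, 0, 0, 0, 255], [-0.0005, -0.1415, 0.04, 0, 0, 0, 255], [-0.0005, -0.1415, 0.04, 0, 0, 0, 255], [-0.0005, -0.1415, 0.04, 0, 0, 0, 255], [-0.0005, -0.1415, 0.03, 0, 0, 0, 255], [-0.0005, -0.1415, 0.022, 0, 0, 0, 255], [-0.0005, -0.1415, 0.018, 0, 0, 0, 255], [-0.0005, -0.1415, 0.018, 0, 0, 0, 255]],
  ],
)

```text
time: 15.12
position: [0.4227, -0.1033, 0.1143]
ee_rot: [-0.0, 0.771, 0.637, -0.0]
force: [-0.2, -0.0, -1.7]
gripper_width: 0.282
```

>>> step_arm(
  series=[
    [[0, 0, -0.005, 0, 0, 0, 255], [0, 0, -0.009, 0, 0, 0, 255], [0, 0, -0.012, 0, 0, 0, 255], [0, 0, -0.014, 0, 0, 0, 255], [0, 0, -0.016, 0, 0, 0, 255], [0, 0, -0.0175, 0, 0, 0, 255]],
  ],
)

```text
time: 15.88
position: [0.423, -0.1037, 0.0973]
ee_rot: [0.0, 0.771, 0.637, 0.0]
force: [1.8, 1.1, 0.4]
gripper_width: 0.28
```

>>> step_arm(
  series=[
    [[0, 0, -0.003, 0, 0, 0, 255], [0, 0, -0.006, 0, 0, 0, 255], [0, 0, -0.01, 0, 0, 0, 255], [0, 0, -0.013, 0, 0, 0, 255], [0, 0, -0.016, 0, 0, 0, 255], [0, 0, -0.018, 0, 0, 0, 255], [0, 0, -0.0185, 0, 0, 0, 255]],
  ],
)

```text
time: 16.75
position: [0.4232, -0.1036, 0.0806]
ee_rot: [0.001, 0.771, 0.637, 0.001]
force: [-2.0, 2.1, 10.5]
gripper_width: 0.279
```

>>> step_arm(
  series=[
    [[0, 0, 0.04, 0, 0, 0, 255], [0, 0, 0.08, 0, 0, 0, 255], [0, 0, 0.13, 0, 0, 0, 255], [0.04, 0.05, 0.135, 0, 0, 0, 255], [0.08, 0.1, 0.135, 0, 0, 0, 255], [0.12, 0.145, 0.135, 0, 0, 0, 255], [0.16, 0.195, 0.135, 0, 0, 0, 255], [0.2, 0.245, 0.135, 0, 0, 0, 255], [0.23, 0.28, 0.135, 0, 0, 0, 255], [0.2503, 0.3046, 0.135, 0, 0, 0, 255], [0.2503, 0.3046, 0.135, 0, 0, 0, 255], [0.2503, 0.3046, 0.135, 0, 0, 0, 255], [0.2503, 0.3046, 0.135, 0, 0, 0, 255]],
  ],
)

```text
time: 18.38
position: [0.6728, 0.1999, 0.2143]
ee_rot: [0.0, 0.771, 0.636, 0.0]
force: [-0.6, 0.1, -1.4]
gripper_width: 0.282
```

```bash
sed -i '/mark_of/d' pinlook.py; cat >> pinlook.py <<'E'
for n in("scene","top"):
    im,d=get_image(n); save(f'full_{n}_{tag}.png',im)
    print([(round(f["score"],2),at_z(n,f["position"],0).round(3).tolist()) for f in mark_of(n,'block_a')])
    W=cloud(n,d); P=W[(W[...,0]<.692)&(W[...,0]>.64)&(abs(W[...,1]-.2)<.03)&(W[...,2]>.103)&(W[...,2]<.12)]; print('ring',len(P),cv2.minEnclosingCircle((P[:,:2]*1000).astype(np.float32)) if len(P) else '')
E
python3 pinlook.py eye1
```

```text
18.375 [0.6728 0.1999 0.2143] [-0.6  0.1 -1.4] 0.2818948544739204
scene rod pts 77 mean [0.6699 0.201  0.1732] zmin 0.1458
[(0.82, [0.574, 0.099, -0.0]), (0.62, [0.564, -0.031, 0.0]), (0.59, [0.432, 0.04, 0.0])]
ring 122 ((672.4189453125, 201.71961975097656), 19.545289993286133)
[(0.76, [0.555, -0.017, 0.0]), (0.58, [0.42, -0.112, 0.0]), (0.56, [0.556, 0.111, 0.0])]
ring 35 ((676.9954223632812, 189.44976806640625), 15.310909271240234)
```

View pics/eye1.png

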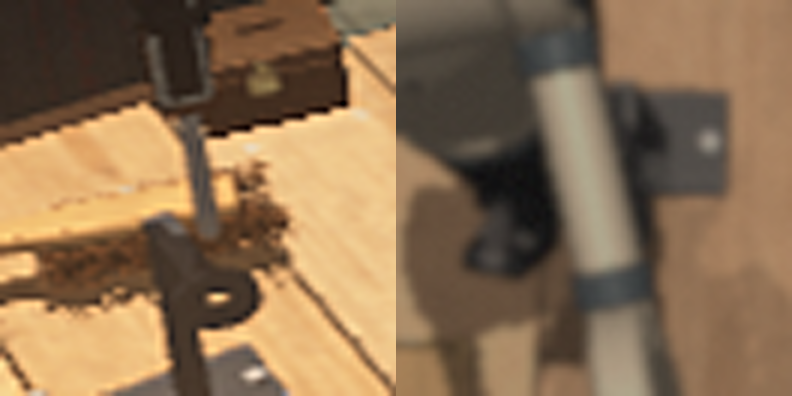

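>>> step_arm(
  series=[
    [[0.0005, 0.0013, 0, 0, 0, 0, 255], [0.0005, 0.0013, -0.02, 0, 0, 0, 255], [0.0005, 0.0013, -0.028, 0, 0, 0, 255], [0.0005, 0.0013, -0.034, 0, 0, 0, 255], [0.0005, 0.0013, -0.039, 0, 0, 0, 255], [0.0005, 0.0013, -0.044, 0, 0, 0, 255], [0.0005, 0.0013, -0.044, 0, 0, 0, 255]],
  ],
)

```text
time: 19.55
position: [0.6735, 0.2022, 0.1694]
ee_rot: [-0.0, 0.771, 0.637, -0.0]
force: [0.4, -0.1, -1.4]
gripper_width: 0.281
```

>>> step_arm(
  series=[
    [[0, -0.0005, -0.02, 0, 0, 0, 255], [0, -0.0005, -0.035, 0, 0, 0, 255], [0, -0.0005, -0.043, 0, 0, 0, 255], [0, -0.0005, -0.047, 0, 0, 0, 255], [0, -0.0005, -0.049, 0, 0, 0, 255], [0, -0.0005, -0.05, 0, 0, 0, 255]],
  ],
)

```text
time: 20.3
position: [0.6739, 0.2018, 0.1203]
ee_rot: [0.0, 0.771, 0.637, 0.0]
force: [0.2, 0.6, -0.6]
gripper_width: 0.28
```

>>> step_arm(
  series=[
    [[0, 0, -0.001, 0, 0, 0, 255], [0, 0, -0.0015, 0, 0, 0, 255], [0, 0, -0.0015, 0, 0, 0, 200], [0, 0, -0.0015, 0, 0, 0, 140], [0, 0, -0.0015, 0, 0, 0, 100], [0, 0, -0.0015, 0, 0, 0, 60], [0, 0, -0.0015, 0, 0, 0, 0], [0, 0, -0.0015, 0, 0, 0, 0], [0, 0, -0.0015, 0, 0, 0, 0]],
  ],
)

```text
time: 21.42
position: [0.6737, 0.2018, 0.1182]
ee_rot: [-0.0, 0.771, 0.637, -0.0]
force: [0.0, -0.5, -0.1]
gripper_width: 1.0
```

>>> step_arm(
  series=[
    [[0, 0, 0.02, 0, 0, 0, 0], [0, 0, 0.05, 0, 0, 0, 0], [0, 0, 0.1, 0, 0, 0, 0], [-0.03, 0, 0.13, 0, 0, 0, 0], [-0.08, 0.03, 0.13, 0, 0, 0, 0], [-0.13, 0.07, 0.13, 0, 0, 0, 0], [-0.17, 0.12, 0.13, 0, 0, 0, 0], [-0.19, 0.17, 0.13, 0, 0, 0, 0], [-0.19, 0.22, 0.13, 0, 0, 0, 0], [-0.19, 0.22, 0.13, 0, 0, 0, 0], [-0.19, 0.22, 0.13, 0, 0, 0, 0]],
  ],
)

```text
time: 22.8
position: [0.4837, 0.4217, 0.2495]
ee_rot: [0.0, 0.771, 0.637, 0.001]
force: [0.2, -0.7, 0.5]
gripper_width: 0.998
```

```bash
cat > look.py <<'E'
from h import *
import sys
tag=sys.argv[1]; s=state(); print(s["time"],s["position"].round(4))
for n in("scene","top"):
    im,d=get_image(n); save(f'{n}_{tag}.png',im); W=cloud(n,d); np.save(f'{n}_{tag}.npy',d)
    print(n,[(round(f["score"],2),np.round(f["position"],0).tolist(),at_z(n,f["position"],0).round(3).tolist()) for f in mark_of(n,'block_a')])
    blocks(W,eval(sys.argv[2]))
    P=W[(np.hypot(W[...,0]-.674,W[...,1]-.2)<.035)&(W[...,2]>.148)&(W[...,2]<.165)]; print('handle top',len(P),P.mean(0).round(4) if len(P) else '')
im=cv2.imread(f'pics/scene_{tag}.png'); cv2.imwrite(f'pics/scene_{tag}_c.png',cv2.resize(im[100:350,130:450],None,fx=2.4,fy=2.4,interpolation=2))
E
python3 look.py hung "[(.567,.1),(.561,-.021),(.424,.038),(.423,-.104)]"
```

```text
22.8 [0.4837 0.4217 0.2495]
scene [(0.84, [282.0, 242.0], [0.581, 0.097, 0.0]), (0.75, [330.0, 267.0], [0.43, 0.043, 0.0]), (0.72, [326.0, 228.0], [0.566, -0.032, 0.0]), (0.59, [379.0, 248.0], [0.417, -0.1, 0.0])]
(0.567, 0.1) n 303 (array([566.8,  99.9]), array([70.6, 42.1]), -29.3) boss 93 [567.6 100.7  45.6] zb 0.0338 boss z 0.0453
(0.561, -0.021) n 266 (array([560.3, -20.4]), array([71. , 41.8]), -36.7) boss 93 [559.8 -20.2  45. ] zb 0.0338 boss z 0.0452
(0.424, 0.038) n 343 (array([423.5,  37.9]), array([70.4, 42. ]), -29.7) boss 113 [422.1  38.   45.1] zb 0.0339 boss z 0.0449
(0.423, -0.104) n 300 (array([ 423.1, -103.3]), array([71.8, 41.1]), -39.3) boss 104 [ 421.5 -103.9   44.5] zb 0.0338 boss z 0.0452
handle top 70 [0.6698 0.2027 0.1535]
top [(0.8, [356.0, 251.0], [0.427, -0.11, 0.0]), (0.76, [311.0, 250.0], [0.427, 0.034, 0.0]), (0.7, [289.0, 209.0], [0.555, 0.11, 0.0]), (0.6, [328.0, 210.0], [0.558, -0.019, 0.0])]
(0.567, 0.1) n 261 (array([567.5,  96.5]), array([65.3, 42. ]), -29.2) boss 87 [567.7  96.6  46. ] zb 0.0348 boss z 0.0462
(0.561, -0.021) n 260 (array([561.9, -24.3]), array([66.1, 41.9]), -36.9) boss 82 [561.3 -24.3  45.9] zb 0.035 boss z 0.0464
(0.424, 0.038) n 269 (array([424. ,  34.8]), array([65.9, 41.8]), -29.5) boss 87 [419.6  34.3  45.7] zb 0.0345 boss z 0.0462
(0.423, -0.104) n 268 (array([ 423.1, -107. ]), array([66.1, 41.9]), -42.1) boss 87 [ 421.9 -104.2   46.2] zb 0.0347 boss z 0.0469
handle top 68 [0.6737 0.1973 0.1558]
```

View pics/scene_hung_c.png

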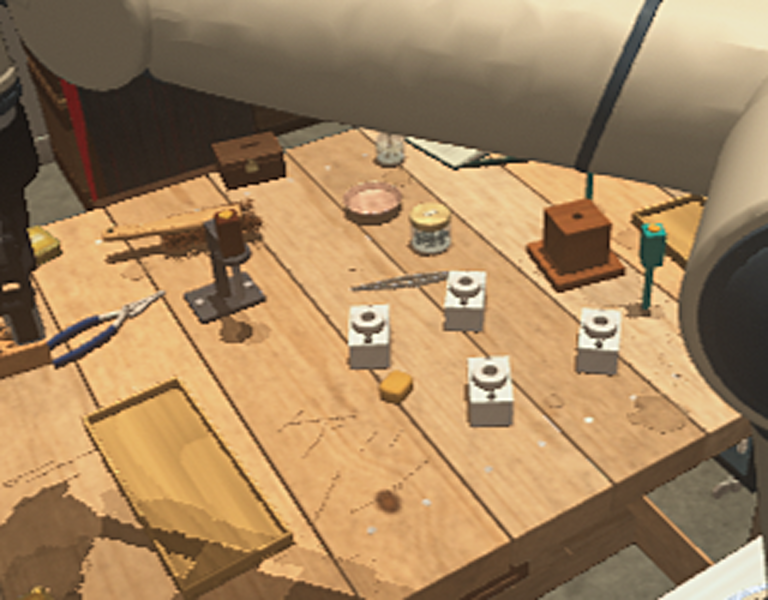

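View pics/top_hung.png

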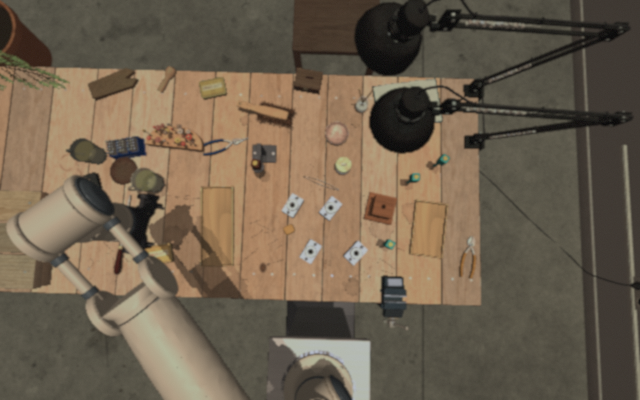

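Both pictures show the pin upright in the eye and only four blocks in all, unmoved. Block 3, nearest the robot at (.424,.038), is blind. The other three are through. Now I move the blocks, far-left first.

>>> step_arm(
  series=[
    [[0.015, -0.06, 0, 0, 0, 10, 0], [0.03, -0.12, 0, 0, 0, 20, 0], [0.045, -0.18, 0, 0, 0, 30, 0], [0.06, -0.24, 0, 0, 0, 40, 0], [0.084, -0.322, 0, 0, 0, 50, 0], [0.084, -0.322, 0, 0, 0, 60, 0], [0.084, -0.322, -0.05, 0, 0, 71.7, 0], [0.084, -0.322, -0.1, 0, 0, 71.7, 0], [0.084, -0.322, -0.15, 0, 0, 71.7, 0], [0.084, -0.322, -0.19, 0, 0, 71.7, 0], [0.084, -0.322, -0.19, 0, 0, 71.7, 0], [0.084, -0.322, -0.19, 0, 0, 71.7, 0]],
  ],
  squeeze=50,
)

```text
time: 24.5
position: [0.5687, 0.0994, 0.0607]
ee_rot: [0.001, 0.252, 0.968, 0.001]
force: [0.5, 0.5, 0.1]
gripper_width: 1.0
```

>>> step_arm(
  series=[
    [[-0.001, 0, -0.03, 0, 0, 0, 0], [-0.001, 0, -0.048, 0, 0, 0, 0], [-0.001, 0, -0.0555, 0, 0, 0, 0], [-0.001, 0, -0.0555, 0, 0, 0, 0], [-0.001, 0, -0.0555, 0, 0, 0, 60], [-0.001, 0, -0.0555, 0, 0, 0, 100], [-0.001, 0, -0.0555, 0, 0, 0, 130], [-0.001, 0, -0.0555, 0, 0, 0, 255], [-0.001, 0, -0.0555, 0, 0, 0, 255], [-0.001, 0, -0.0555, 0, 0, 0, 255], [-0.001, 0, -0.02, 0, 0, 0, 255], [-0.001, 0, 0.03, 0, 0, 0, 255], [-0.001, 0, 0.055, 0, 0, 0, 255], [-0.001, 0, 0.055, 0, 0, 0, 255]],
  ],
)

```text
time: 26.25
position: [0.5677, 0.1001, 0.1151]
ee_rot: [0.002, 0.252, 0.968, 0.001]
force: [-0.3, -0.2, -3.0]
gripper_width: 0.485
```

>>> step_arm(
  series=[
    [[0, 0.05, 0, 0, 0, -10, 255], [0, 0.1, 0, 0, 0, -20, 255], [0.0, 0.15, 0, 0, 0, -30, 255], [0.0037, 0.2, 0, 0, 0, -40, 255], [0.0037, 0.2453, 0, 0, 0, -50, 255], [0.0037, 0.2453, 0, 0, 0, -57.8, 255], [0.0037, 0.2453, -0.03, 0, 0, -57.8, 255], [0.0037, 0.2453, -0.06, 0, 0, -57.8, 255], [0.0037, 0.2453, -0.085, 0, 0, -57.8, 255], [0.0037, 0.2453, -0.097, 0, 0, -57.8, 255], [0.0037, 0.2453, -0.104, 0, 0, -57.8, 255], [0.0037, 0.2453, -0.104, 0, 0, -57.8, 255]],
  ],
)

```text
time: 27.75
position: [0.5705, 0.3452, 0.0095]
ee_rot: [0.0, 0.688, 0.725, 0.0]
force: [0.2, -2.2, -2.1]
gripper_width: 0.482
```

>>> step_arm(
  series=[
    [[0, 0, -0.001, 0, 0, 0, 255], [0, 0, -0.001, 0, 0, 0, 150], [0, 0, -0.001, 0, 0, 0, 80], [0, 0, -0.001, 0, 0, 0, 80], [0, 0, -0.001, 0, 0, 0, 80], [0, 0, 0.02, 0, 0, 0, 80], [0, 0, 0.06, 0, 0, 0, 80], [0, 0, 0.1, 0, 0, 0, 0], [0, 0, 0.1, 0, 0, 0, 0]],
  ],
)

```text
time: 28.88
position: [0.5727, 0.3463, 0.1169]
ee_rot: [0.002, 0.688, 0.725, 0.005]
force: [-0.5, -0.6, 0.8]
gripper_width: 1.002
```

>>> step_arm(
  series=[
    [[-0.02, -0.06, 0, 0, 0, 10, 0], [-0.03, -0.12, 0, 0, 0, 20, 0], [-0.03, -0.18, 0, 0, 0, 30, 0], [-0.02, -0.24, 0, 0, 0, 40, 0], [-0.0104, -0.3, 0, 0, 0, 50.1, 0], [-0.0104, -0.3664, 0, 0, 0, 50.1, 0], [-0.0104, -0.3664, -0.05, 0, 0, 50.1, 0], [-0.0104, -0.3664, -0.05, 0, 0, 50.1, 0], [-0.0104, -0.3664, -0.05, 0, 0, 50.1, 0]],
  ],
)

```text
time: 30.0
position: [0.5602, -0.0206, 0.0605]
ee_rot: [0.0, 0.316, 0.949, 0.0]
force: [0.3, 0.4, 0.0]
gripper_width: 0.997
```

```bash
python3 look.py b2 "[(.571,.345),(.561,-.021),(.424,.038),(.423,-.104)]"
```

```text
30.0 [ 0.5602 -0.0206  0.0605]
scene [(0.97, [333.0, 265.0], [0.432, 0.033, 0.0]), (0.79, [191.0, 275.0], [0.595, 0.343, 0.0]), (0.72, [380.0, 247.0], [0.419, -0.107, 0.0]), (0.55, [325.0, 226.0], [0.574, -0.035, 0.0])]
(0.571, 0.345) n 471 (array([570. , 346.9]), array([66. , 45.8]), -86.3) boss 158 [569.4 348.2  46.9] zb 0.0371 boss z 0.0489
(0.561, -0.021) n 261 (array([561.3, -20.8]), array([70.6, 41.9]), -36.7) boss 91 [561.  -20.4  44.8] zb 0.0341 boss z 0.045
(0.424, 0.038) n 348 (array([424.2,  37.5]), array([70.7, 42.1]), -29.9) boss 117 [422.2  38.8  45.2] zb 0.0339 boss z 0.0454
(0.423, -0.104) n 299 (array([ 422.9, -103.2]), array([70.7, 41.2]), -39.7) boss 99 [ 421.8 -102.8   45.2] zb 0.034 boss z 0.0454
handle top 68 [0.6693 0.2026 0.1541]
top [(0.76, [218.0, 205.0], [0.563, 0.343, 0.0]), (0.51, [312.0, 252.0], [0.418, 0.031, 0.0]), (0.46, [358.0, 252.0], [0.424, -0.118, 0.0]), (0.44, [330.0, 210.0], [0.559, -0.022, 0.0])]
(0.571, 0.345) n 285 (array([571.6, 343.4]), array([67.6, 42.5]), -86.7) boss 113 [570.1 342.8  48.6] zb 0.0374 boss z 0.0491
(0.561, -0.021) n 21 (array([535.2,  -7.4]), array([38.2,  9.9]), 67.4) boss 0  zb 0.0333 boss z 
(0.424, 0.038) n 214 (array([423.9,  34.5]), array([65.6, 41.2]), -29.5) boss 71 [424.4  32.6  46.9] zb 0.0348 boss z 0.0455
(0.423, -0.104) n 147 (array([ 423.4, -106.8]), array([65.8, 42.1]), -41.6) boss 50 [ 423.7 -112.6   46.4] zb 0.0346 boss z 0.0471
handle top 68 [0.6738 0.1973 0.1554]
```

>>> step_arm(
  series=[
    [[0.0005, -0.0005, -0.03, 0, 0, 0, 0], [0.0005, -0.0005, -0.048, 0, 0, 0, 0], [0.0005, -0.0005, -0.0555, 0, 0, 0, 0], [0.0005, -0.0005, -0.0555, 0, 0, 0, 0], [0.0005, -0.0005, -0.0555, 0, 0, 0, 60], [0.0005, -0.0005, -0.0555, 0, 0, 0, 100], [0.0005, -0.0005, -0.0555, 0, 0, 0, 130], [0.0005, -0.0005, -0.0555, 0, 0, 0, 255], [0.0005, -0.0005, -0.0555, 0, 0, 0, 255], [0.0005, -0.0005, -0.0555, 0, 0, 0, 255], [0.0005, -0.0005, -0.02, 0, 0, 0, 255], [0.0005, -0.0005, 0.03, 0, 0, 0, 255], [0.0005, -0.0005, 0.055, 0, 0, 0, 255], [0.0005, -0.0005, 0.055, 0, 0, 0, 255]],
  ],
)

```text
time: 31.95
position: [0.5615, -0.0218, 0.116]
ee_rot: [0.002, 0.316, 0.949, 0.001]
force: [0.0, 0.3, -2.5]
gripper_width: 0.486
```

>>> step_arm(
  series=[
    [[-0.01, 0.06, 0, 0, 0, -10, 255], [-0.02, 0.12, 0, 0, 0, -20, 255], [-0.035, 0.18, 0, 0, 0, -30, 255], [-0.045, 0.24, 0, 0, 0, -40, 255], [-0.055, 0.3, 0, 0, 0, -50.2, 255], [-0.065, 0.3628, 0, 0, 0, -50.2, 255], [-0.065, 0.3628, 0, 0, 0, -50.2, 255], [-0.065, 0.3628, -0.03, 0, 0, -50.2, 255], [-0.065, 0.3628, -0.06, 0, 0, -50.2, 255], [-0.065, 0.3628, -0.085, 0, 0, -50.2, 255], [-0.065, 0.3628, -0.097, 0, 0, -50.2, 255], [-0.065, 0.3628, -0.105, 0, 0, -50.2, 255], [-0.065, 0.3628, -0.1065, 0, 0, -50.2, 255], [-0.065, 0.3628, -0.1065, 0, 0, -50.2, 255]],
  ],
)

```text
time: 33.7
position: [0.496, 0.3409, 0.0087]
ee_rot: [0.0, 0.689, 0.725, 0.001]
force: [-1.7, -2.0, 1.2]
gripper_width: 0.485
```

>>> step_arm(
  series=[
    [[0, 0, -0.0005, 0, 0, 0, 255], [0, 0, -0.0005, 0, 0, 0, 150], [0, 0, -0.0005, 0, 0, 0, 80], [0, 0, -0.0005, 0, 0, 0, 80], [0, 0, -0.0005, 0, 0, 0, 80], [0, 0, 0.02, 0, 0, 0, 80], [0, 0, 0.06, 0, 0, 0, 80], [0, 0, 0.1, 0, 0, 0, 0], [0, 0, 0.1, 0, 0, 0, 0]],
  ],
)

```text
time: 34.83
position: [0.4977, 0.3424, 0.1146]
ee_rot: [0.001, 0.689, 0.725, 0.005]
force: [0.2, 0.4, 0.5]
gripper_width: 0.999
```

>>> step_arm(
  series=[
    [[-0.01, -0.06, 0, 0, 0, 10, 0], [-0.02, -0.12, 0, 0, 0, 20, 0], [-0.03, -0.18, 0, 0, 0, 30, 0], [-0.04, -0.24, 0, 0, 0, 40, 0], [-0.05, -0.3, 0, 0, 0, 45.8, 0], [-0.06, -0.36, 0, 0, 0, 45.8, 0], [-0.0731, -0.42, 0, 0, 0, 45.8, 0], [-0.0731, -0.4445, 0, 0, 0, 45.8, 0], [-0.0731, -0.4445, -0.03, 0, 0, 45.8, 0], [-0.0731, -0.4445, -0.048, 0, 0, 45.8, 0], [-0.0731, -0.4445, -0.048, 0, 0, 45.8, 0], [-0.0731, -0.4445, -0.048, 0, 0, 45.8, 0]],
  ],
)

```text
time: 36.33
position: [0.4228, -0.1032, 0.0606]
ee_rot: [0.0, 0.352, 0.936, 0.0]
force: [0.1, 0.1, -0.5]
gripper_width: 1.001
```

```bash
python3 look.py b4 "[(.571,.345),(.496,.341),(.424,.038),(.423,-.104)]"
```

```text
36.325 [ 0.4228 -0.1032  0.0606]
scene [(0.96, [379.0, 246.0], [0.424, -0.107, 0.0]), (0.84, [192.0, 279.0], [0.578, 0.346, 0.0]), (0.77, [206.0, 294.0], [0.513, 0.334, 0.0]), (0.61, [334.0, 265.0], [0.43, 0.031, 0.0])]
(0.571, 0.345) n 489 (array([551.8, 345.4]), array([81.1, 66.5]), 3.3) boss 164 [549.6 344.6  47.5] zb 0.0371 boss z 0.0487
(0.496, 0.341) n 631 (array([514.2, 342.6]), array([82.9, 66.6]), 2.4) boss 197 [516.6 341.   47. ] zb 0.0368 boss z 0.0488
(0.424, 0.038) n 350 (array([422.6,  38. ]), array([68.9, 41.7]), -31.5) boss 113 [423.1  38.4  45.5] zb 0.0338 boss z 0.0452
(0.423, -0.104) n 300 (array([ 422.6, -102.9]), array([71.2, 41.1]), -39.4) boss 102 [ 421.5 -103.    45.2] zb 0.0337 boss z 0.0451
handle top 71 [0.6693 0.2029 0.1538]
top [(0.87, [214.0, 222.0], [0.507, 0.35, 0.0]), (0.84, [216.0, 202.0], [0.572, 0.349, 0.0]), (0.72, [314.0, 253.0], [0.416, 0.025, 0.0]), (0.27, [258.0, 168.0], [0.687, 0.217, 0.0])]
(0.571, 0.345) n 311 (array([551.6, 342.6]), array([80.4, 66.5]), 1.6) boss 130 [550.9 343.   49.1] zb 0.0377 boss z 0.0495
(0.496, 0.341) n 308 (array([516.5, 338.9]), array([77.6, 67. ]), 1.5) boss 126 [516.4 336.7  48.6] zb 0.0373 boss z 0.0496
(0.424, 0.038) n 274 (array([424. ,  34.7]), array([65.7, 41.6]), -29.6) boss 82 [419.6  34.1  46.4] zb 0.0348 boss z 0.0467
(0.423, -0.104) n 0 (array([0., 0.]), array([0., 0.]), 0.0) boss 0  zb nan boss z 
handle top 70 [0.6736 0.1972 0.1559]
  return _methods._mean(a, axis=axis, dtype=dtype,
  ret = ret.dtype.type(ret / rcount)
```

B4 is unmoved. Grasp it and take it to the long tray's near slot (.4216,.3376).

>>> step_arm(
  series=[
    [[0, 0, -0.03, 0, 0, 0, 0], [0, 0, -0.048, 0, 0, 0, 0], [0, 0, -0.0555, 0, 0, 0, 0], [0, 0, -0.0555, 0, 0, 0, 0], [0, 0, -0.0555, 0, 0, 0, 60], [0, 0, -0.0555, 0, 0, 0, 100], [0, 0, -0.0555, 0, 0, 0, 130], [0, 0, -0.0555, 0, 0, 0, 255], [0, 0, -0.0555, 0, 0, 0, 255], [0, 0, -0.0555, 0, 0, 0, 255], [0, 0, -0.02, 0, 0, 0, 255], [0, 0, 0.03, 0, 0, 0, 255], [0, 0, 0.055, 0, 0, 0, 255], [0, 0, 0.055, 0, 0, 0, 255]],
  ],
)

```text
time: 38.28
position: [0.4233, -0.1037, 0.1163]
ee_rot: [0.002, 0.353, 0.936, 0.0]
force: [0.7, 0.1, -3.5]
gripper_width: 0.483
```

>>> step_arm(
  series=[
    [[0, 0.06, 0, 0, 0, -10, 255], [0, 0.12, 0, 0, 0, -20, 255], [0, 0.18, 0, 0, 0, -30, 255], [0, 0.24, 0, 0, 0, -40, 255], [0, 0.3, 0, 0, 0, -45.7, 255], [-0.0015, 0.36, 0, 0, 0, -45.7, 255], [-0.0015, 0.42, 0, 0, 0, -45.7, 255], [-0.0015, 0.441, 0, 0, 0, -45.7, 255], [-0.0015, 0.441, -0.03, 0, 0, -45.7, 255], [-0.0015, 0.441, -0.06, 0, 0, -45.7, 255], [-0.0015, 0.441, -0.085, 0, 0, -45.7, 255], [-0.0015, 0.441, -0.097, 0, 0, -45.7, 255], [-0.0015, 0.441, -0.105, 0, 0, -45.7, 255], [-0.0015, 0.441, -0.1065, 0, 0, -45.7, 255], [-0.0015, 0.441, -0.1065, 0, 0, -45.7, 255]],
  ],
)

```text
time: 40.15
position: [0.421, 0.3376, 0.0092]
ee_rot: [0.0, 0.688, 0.725, 0.0]
force: [-2.0, -1.7, 3.3]
gripper_width: 0.481
```

>>> step_arm(
  series=[
    [[0, 0, -0.0005, 0, 0, 0, 255], [0, 0, -0.0005, 0, 0, 0, 150], [0, 0, -0.0005, 0, 0, 0, 80], [0, 0, -0.0005, 0, 0, 0, 80], [0, 0, -0.0005, 0, 0, 0, 80], [0, 0, 0.02, 0, 0, 0, 80], [0, 0, 0.06, 0, 0, 0, 80], [0, 0, 0.1, 0, 0, 0, 0], [0, 0, 0.1, 0, 0, 0, 0]],
  ],
)

```text
time: 41.28
position: [0.4228, 0.3388, 0.1128]
ee_rot: [0.001, 0.688, 0.725, 0.004]
force: [0.8, 0.2, 0.2]
gripper_width: 0.998
```

>>> step_arm(
  series=[
    [[0, -0.06, 0, 0, 0, 10, 0], [0, -0.12, 0, 0, 0, 20, 0], [0, -0.18, 0, 0, 0, 30, 0], [0.0026, -0.24, 0, 0, 0, 40, 0], [0.0026, -0.2997, 0, 0, 0, 50, 0], [0.0026, -0.2997, 0, 0, 0, 57.4, 0], [0.0026, -0.2997, -0.03, 0, 0, 57.4, 0], [0.0026, -0.2997, -0.048, 0, 0, 57.4, 0], [0.0026, -0.2997, -0.048, 0, 0, 57.4, 0], [0.0026, -0.2997, -0.048, 0, 0, 57.4, 0]],
  ],
)

```text
time: 42.52
position: [0.4237, 0.0381, 0.0608]
ee_rot: [0.0, 0.255, 0.967, 0.0]
force: [0.0, -0.7, -1.0]
gripper_width: 1.002
```

```bash
python3 look.py b3 "[(.571,.345),(.424,.038)]"
```

```text
42.525 [0.4237 0.0381 0.0608]
scene [(0.95, [218.0, 321.0], [0.424, 0.34, 0.0]), (0.84, [334.0, 266.0], [0.428, 0.034, 0.0]), (0.79, [193.0, 278.0], [0.581, 0.342, 0.0]), (0.68, [206.0, 299.0], [0.5, 0.34, 0.0]), (0.18, [225.0, 204.0], [0.828, 0.16, 0.0])]
(0.571, 0.345) n 481 (array([552.2, 345.9]), array([80.8, 66.1]), 2.4) boss 167 [549.8 348.2  47.2] zb 0.037 boss z 0.0488
(0.424, 0.038) n 347 (array([422.8,  37.9]), array([69.6, 41.8]), -31.0) boss 115 [422.3  38.8  44.6] zb 0.034 boss z 0.0451
handle top 69 [0.6698 0.2028 0.1537]
top [(0.84, [214.0, 227.0], [0.49, 0.35, 0.0]), (0.83, [217.0, 250.0], [0.417, 0.336, 0.0]), (0.72, [217.0, 206.0], [0.558, 0.346, 0.0])]
(0.571, 0.345) n 308 (array([551.6, 342.2]), array([80.5, 66.9]), 2.6) boss 127 [550.5 342.9  48.2] zb 0.0374 boss z 0.0495
(0.424, 0.038) n 0 (array([0., 0.]), array([0., 0.]), 0.0) boss 0  zb nan boss z 
handle top 70 [0.6736 0.1975 0.1556]
  return _methods._mean(a, axis=axis, dtype=dtype,
  ret = ret.dtype.type(ret / rcount)
```

>>> step_arm(
  series=[
    [[0, 0, -0.03, 0, 0, 0, 0], [0, 0, -0.048, 0, 0, 0, 0], [0, 0, -0.0555, 0, 0, 0, 0], [0, 0, -0.0555, 0, 0, 0, 0], [0, 0, -0.0555, 0, 0, 0, 60], [0, 0, -0.0555, 0, 0, 0, 100], [0, 0, -0.0555, 0, 0, 0, 130], [0, 0, -0.0555, 0, 0, 0, 255], [0, 0, -0.0555, 0, 0, 0, 255], [0, 0, -0.0555, 0, 0, 0, 255], [0, 0, -0.02, 0, 0, 0, 255], [0, 0, 0.03, 0, 0, 0, 255], [0, 0, 0.07, 0, 0, 0, 255], [0, 0, 0.12, 0, 0, 0, 255], [0, 0, 0.12, 0, 0, 0, 255], [0, 0, 0.12, 0, 0, 0, 255]],
  ],
)

```text
time: 44.72
position: [0.423, 0.0379, 0.1787]
ee_rot: [-0.001, 0.255, 0.967, -0.0]
force: [-0.3, 0.1, -3.9]
gripper_width: 0.48
```

>>> step_arm(
  series=[
    [[0.013, -0.06, 0, 0, 0, -10, 255], [0.026, -0.12, 0, 0, 0, -20, 255], [0.039, -0.18, 0, 0, 0, -30, 255], [0.052, -0.24, 0, 0, 0, -40, 255], [0.065, -0.3, 0, 0, 0, -50, 255], [0.0827, -0.376, 0, 0, 0, -60, 255], [0.0827, -0.376, 0, 0, 0, -66.8, 255], [0.0827, -0.376, 0, 0, 0, -66.8, 255], [0.0827, -0.376, -0.05, 0, 0, -66.8, 255], [0.0827, -0.376, -0.1, 0, 0, -66.8, 255], [0.0827, -0.376, -0.14, 0, 0, -66.8, 255], [0.0827, -0.376, -0.16, 0, 0, -66.8, 255], [0.0827, -0.376, -0.168, 0, 0, -66.8, 255], [0.0827, -0.376, -0.1712, 0, 0, -66.8, 255], [0.0827, -0.376, -0.1712, 0, 0, -66.8, 255]],
  ],
)

```text
time: 46.6
position: [0.507, -0.3388, 0.0108]
ee_rot: [0.001, 0.745, 0.667, 0.0]
force: [-0.2, 0.0, -3.9]
gripper_width: 0.479
```

>>> step_arm(
  series=[
    [[0, 0, -0.0005, 0, 0, 0, 255], [0, 0, -0.0005, 0, 0, 0, 150], [0, 0, -0.0005, 0, 0, 0, 80], [0, 0, -0.0005, 0, 0, 0, 80], [0, 0, -0.0005, 0, 0, 0, 80], [0, 0, 0.02, 0, 0, 0, 80], [0, 0, 0.06, 0, 0, 0, 80], [0, 0, 0.12, 0, 0, 0, 0], [0, 0, 0.18, 0, 0, 0, 0], [-0.06, -0.05, 0.22, 0, 0, 0, 0], [-0.12, -0.1, 0.22, 0, 0, 0, 0], [-0.18, -0.15, 0.22, 0, 0, 0, 0], [-0.24, -0.2, 0.22, 0, 0, 0, 0], [-0.3, -0.25, 0.22, 0, 0, 0, 0], [-0.3, -0.25, 0.22, 0, 0, 0, 0], [-0.3, -0.25, 0.22, 0, 0, 0, 0]],
  ],
)

```text
time: 48.6
position: [0.203, -0.5899, 0.2305]
ee_rot: [0.0, 0.747, 0.665, -0.001]
force: [0.9, 0.8, -0.5]
gripper_width: 1.003
```

```bash
python3 look.py end "[(.584,.345),(.409,.337),(.506,-.338)]"; python3 - <<'E'
import cv2,numpy as np
a=cv2.imread('pics/top_end.png')[130:290,180:470];b=cv2.imread('pics/scene_end.png')[140:350,150:450]
cv2.imwrite('pics/end2.png',np.vstack([cv2.resize(a,(540,298),interpolation=2),cv2.resize(b,(540,378)[:2],interpolation=2)[:300]]))
E
```

```text
48.6 [ 0.203  -0.5899  0.2305]
scene [(0.96, [192.0, 278.0], [0.584, 0.345, -0.0]), (0.66, [221.0, 317.0], [0.43, 0.33, 0.0]), (0.62, [204.0, 296.0], [0.512, 0.339, 0.0])]
(0.584, 0.345) n 474 (array([570.7, 346.6]), array([66.2, 46.5]), -86.8) boss 157 [569.7 346.3  47.1] zb 0.0371 boss z 0.0487
(0.409, 0.337) n 606 (array([421.5, 338. ]), array([67.7, 46.5]), -89.0) boss 201 [420.7 340.5  46.8] zb 0.0371 boss z 0.0487
(0.506, -0.338) n 0 (array([0., 0.]), array([0., 0.]), 0.0) boss 0  zb nan boss z 
handle top 68 [0.6696 0.2029 0.154 ]
top [(0.87, [432.0, 228.0], [0.508, -0.354, 0.0]), (0.79, [217.0, 229.0], [0.486, 0.339, 0.0]), (0.75, [218.0, 250.0], [0.417, 0.333, 0.0]), (0.52, [217.0, 205.0], [0.563, 0.344, 0.0])]
(0.584, 0.345) n 283 (array([571.4, 343.3]), array([67.1, 41.3]), -86.9) boss 128 [571.7 342.7  48.5] zb 0.0375 boss z 0.0484
(0.409, 0.337) n 282 (array([423.4, 334.2]), array([65.9, 40.4]), -88.4) boss 120 [424.2 333.8  48.2] zb 0.0376 boss z 0.0493
(0.506, -0.338) n 289 (array([ 507.3, -339.4]), array([66.8, 41.8]), 83.6) boss 123 [ 506.2 -338.1   49.4] zb 0.0373 boss z 0.0489
handle top 71 [0.6736 0.1974 0.1552]
  return _methods._mean(a, axis=axis, dtype=dtype,
  ret = ret.dtype.type(ret / rcount)
```

View pics/end2.png

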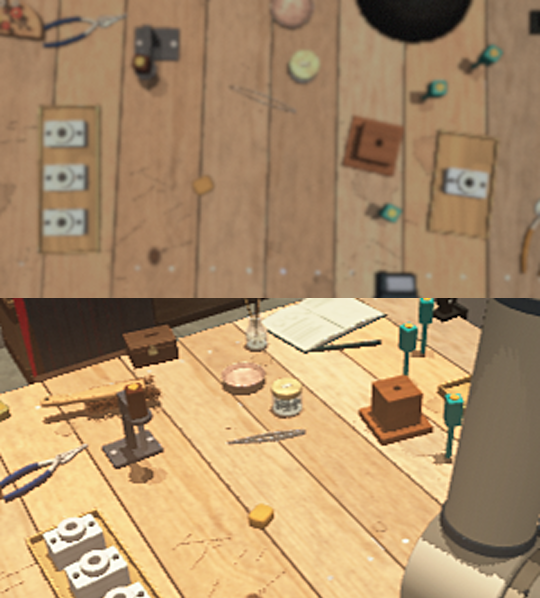

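The picture shows three blocks seated in the long tray (left), one in the short tray (right), and the pin upright in the eye. The arm is clear, so I'm handing in.

```bash
python3 -c "
from station import *
print(close_job(), state()['time'])"
```

```text
the job is handed in; nothing more can be done
the job is handed in; nothing more can be done
```

The job is done and handed in at about 49 s of the 210 s limit; handing in gives no verdict. Only four blocks were on the bench, with no fifth in the full top view.

- **Feeling the bores:** In three bores the disc went down to about 41 mm below the mouth and stopped at 10–15 N. I took these as through. In the fourth it stopped hard at about 22 mm, so I took that one as blind.
- **Blocks:** The three through blocks are in the long tray. They sat about 75 mm apart, and the boss tops of the two end blocks measured 48–49 mm at the end, which fits a block flat on the 4 mm floor. The blind block is within 2 mm of the short tray's centre, also flat.
- **Pin:** It hangs upright through the eye. Its handle top measured 154–155 mm high against the 155 mm expected.
- **Arm:** It was withdrawn clear of everything before handing in.

**Checks that disagreed or were limited:**
- The two cameras differed by about 3–4 mm sideways. I went by the scene camera, and the pin entering the bores and the eye freely fitted that.
- The scene camera could not see the short tray, so that block was checked from the top view only.
- I saw no block get knocked aside.

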